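Latch the casting mould shut

ROBOT

A 6-joint arm with a two-finger parallel gripper is mounted at the origin on the work surface. World frame = base frame: x ahead of the robot, y to its left, z up, the work surface at z = 0. Lengths are in m, angles in rad, forces in N, time in s.
With the tool pointing down it reaches from about 0.3 to 0.875 m from the base axis. Payload 6.4 kg.
Tool frame: the origin (TCP) lies midway between the tips of the shut fingers; the grasp point (between the pads) lies 19 mm behind it; z points along the fingers, y is the line along which they close (so a half turn about z gives the same grasp; the last joint's range is limited). The gripper opens to 85 mm and grips with 20 to 120 N. Pads are 22 mm wide; open, the fingers measure 114 mm over their backs; the gripper's body (76 mm by 85 mm) begins 54 mm behind the grasp point. The pads swing forward as they close: fully open they stand 13 mm farther back than shut.
Start: joints at [-1.488, 0.181, 1.607, -0, 1.354, -0.206], TCP at [0.164, -0.551, 0.231] pointing down, gripper open.
Joint ranges: [-2.99, 2.99], [-0.89, 2.07], [0.3, 2.58], [-1.14, 4.28], [0, 2.63], [-3.12, 3.12]. Speed limits (rad/s): [2.57, 2.57, 3.01, 3.14, 3.14, 3.14].

INTERFACE

Orientations are given as a unit quaternion [w, x, y, z].
In Python, from bench import status, camera, ctrl gives the robot as it stands. The module is installed in compiled form; this text tells all that it offers.
- The arm moves only by the shell command python3 -m handwheel 'ROWS'. ROWS is JSON, a list that holds one entry, the list of rows, each a list of 7 numbers: the opening, from -1 (shut) to 1 (fully open), then the shift along the tool's x, y, z in cm, then the turn, a rotation vector about the tool's x, y, z in degrees. A call has 1 to 10 rows; each row is the pose to reach, as a shift and turn from the pose commanded when the call began, along the tool's axes at that moment; what a row does not reach only later rows make up. A row lasts 1/8 s, in which the tool goes at most 62.5 mm and 10.7 degrees, less where a joint would pass 70% of its speed; a pose out of reach is approached as far as the arm can. A call with a gripper value outside its range is refused whole. The fingers move at their own pace and stop on an object; the grip force is fixed at half the most. Time passes only in rows, so rows that repeat a pose let the fingers close. It gives the time, the measured TCP pose, the force, the opening and the grip force at its end, in the units of the state.
- status.get_obs(): the state, without advancing time (a new reading comes with each control period).
- camera(name): name is "side" or "top"; returns a dict with "frame" (400x640x3 uint8, blue, green, red), "depth" (400x640 float32, m along the optical axis (not along the pixel's ray), 0 where there is no reading), "fx", "fy", "cx", "cy" (pixels), "dist" ([k1, k2, p1, p2, k3] as OpenCV has them; the pictures are not rectified), "extrinsics" (4x4, takes a point from camera to world coordinates). Camera axes: x right, y down, z forward; pixel columns grow to the right and rows downward; lengths in m; the calibration is good to about 2 mm. A picture is of the moment at which its call begins.
- ctrl.hand_in(): hands the job in; it is judged then, once.
The state is a dict: "time_s": time; "q": joint angles; "dq": joint speeds; "joint_efforts": joint torques, N m; "eef_pos": TCP position; "eef_rot": TCP orientation; "wrist_force": force on the tool from outside, world axes, zero at the start; "torque": the same for the moment, N m; "opening": opening from 0.0 (shut) to 1.0 (fully open); "grasp_force": force on a finger pad.
Only numpy, scipy, OpenCV 4.12 (cv2) and the standard library are available. Lean on these libraries where they do the work, as an engineer would, in place of code of your own. Each camera call takes 0.05 s, during which the arm holds its last target. There are 200 camera calls.

TASK

Close the draw latch on the larger of the two split casting moulds: swing its wire loop down so that its crossbar hooks behind the keeper on the sliding end block, then push the lever over past its toggle point until it lies fully down and stays there with the loop still hooked. Leave the smaller mould alone.

Things in the scene. Friction and masses are not known exactly. Their poses are not given: they have to be found in the camera images.
- mould: Larger of two alike aluminium split moulds, fixed; base 182 x 100 mm, top z 50. Origin: centre of underside; mm in its frame. Latch on the centre line, in the xz plane: lever axis (along y) at x 0, z 74; keeper on the sprung end block (latch draws it 3 mm to +x): hook 24 wide, x -59 to -47, 68 high, its lip points to -x; the bar hooks under the lip (lip underside z 64), on a ledge at z 57.
- mould_bar (a point): Middle of the big mould's loop crossbar (6 mm wire, loop 50 wide), 71 mm from the loop's hinge, which is on the lever 18 mm from its axis. Axes turn with the loop: -x out along it, z its upper side. A tab 34 wide, 3 thick goes on 26 mm beyond the bar. Starts 57-72 deg above level on the keeper side, held by friction; below 50 it sinks by itself (<1 N) onto the ledge, x -65 to -72, z 60; latched x -53.
- mould_handle (a point): Middle of the free end of the big mould's lever: steel bar 30 mm wide, 6 to 8 thick, black grip, this point 70 mm from its axis; x along the lever. Starts up, leaning 10-20 deg past upright to the keeper side, held by friction. Turns to the mould's +x and down with up to about 7 N at the free half; under 12 deg above flat it is past the toggle and snaps down, before that it springs back. Flat on its stop: x 70, z 74 in the mould's frame.
- small_mould: The smaller mould, same shape at 0.7 times the size (base 127 x 70 mm), also fixed and open; not to be touched. Origin: centre of its underside, axes as the big one's.
There are look-alikes about, which are no part of the job. Leave any red look-alike of the mould alone.

How it is judged:
On the way:
1. the loop's crossbar lies down behind the keeper (beyond its lip or under it) while the lever is still up (z of mould_bar in the frame of mould below 0.0645 m and x of mould_bar in the frame of mould below -0.054 m and z of mould_handle in the frame of mould above 0.11 m), for 0.2 s.
At the end, for the whole second after the job is handed in: The big mould's lever lies down on the side away from the keeper, its free end less than 12 mm above the flat position (past the toggle point), and stays there, and the loop's crossbar is still hooked behind the keeper under its lip (its middle within about 5 mm of the seated height) (z of mould_handle in the frame of mould below 0.086 m and x of mould_handle in the frame of mould above 0.06 m and z of mould_bar in the frame of mould below 0.0655 m and x of mould_bar in the frame of mould below -0.046 m); the robot touches nothing.
It fails at once if the robot pushes on the smaller mould or its latch with more than 3 N (contact force between any of the arm, the fingers and small_mould above 3 N).
It also fails if it takes over 46 s, if anything falls off the work surface, if the arm or the gripper's body presses on something with over 40 N, if the wrist force passes 120 N, or if a joint passes its speed limit or range.

## Working session

There is one attempt and no reset: what is moved stays moved. The work goes in short steps, Python scripts to look and compute and a shell command to move; the robot and the scene stay as the last step left them, time stands still between calls to the robot, and variables do not carry over. Pictures are saved under pics/ and viewed, at most 10 in all, crops included, and the job is handed in when it is done.

```bash
mkdir -p pics
python3 - <<'E'
from bench import status,camera
import cv2,numpy as np
o=status.get_obs();print(o['time_s'],o['eef_pos'],o['eef_rot'],o['opening'])
for n in("side","top"):
    c=camera(n);cv2.imwrite(f'pics/{n}0.png',c['frame']);np.savez(f'{n}0.npz',**{k:np.array(v) for k,v in c.items()})
    print(n,c['fx'],c['cx'],c['cy'],c['dist'],np.round(c['extrinsics'],3).tolist(),(c['depth']>0).mean())
E
```

```text
0.0 [ 0.16370794 -0.55061425  0.23037986] [-8.82254935e-04  9.89592381e-01  1.43896282e-01  4.07027773e-05] 1.003966025382101
side 398.8153872939816 322.6935420533885 206.0384667107668 [-0.04992872  0.          0.          0.          0.        ] [[0.68, -0.43, 0.595, 0.225], [-0.733, -0.375, 0.567, -0.449], [-0.021, -0.821, -0.57, 0.499], [0.0, 0.0, 0.0, 1.0]] 0.9958984375
top 370.0511820668038 317.9688633640136 200.14816213333566 [-0.03337325  0.          0.          0.          0.        ] [[0.0, -0.99, 0.141, 0.517], [-1.0, 0.002, 0.015, -0.015], [-0.015, -0.141, -0.99, 0.876], [0.0, 0.0, 0.0, 1.0]] 0.99625390625
```

View pics/side0.png

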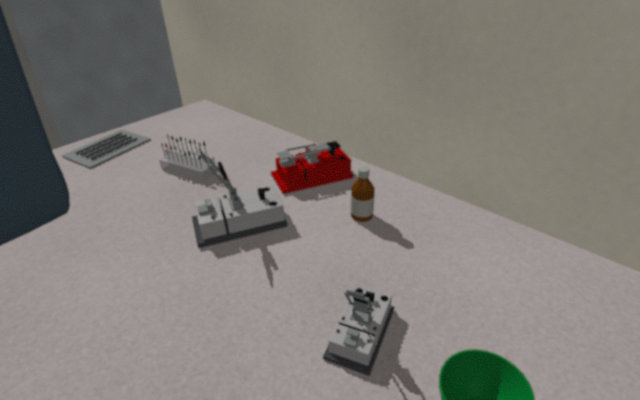

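View pics/top0.png

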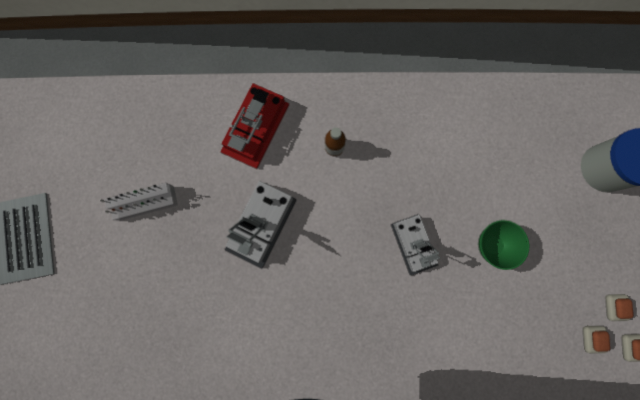

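The side view shows the big mould at about (240,215), with its lever and loop up at (225,175), the red look-alike at (312,165) and the small mould at (360,330). In the top view they are at (260,223), (255,125) and (415,243). The big grey one is the target. Its keeper seems to be at the near end, top view (245,245).

```bash
cat > h.py <<'E'
import numpy as np,cv2
def cloud(c,box=None):
    v,u=np.mgrid[0:400,0:640]
    K=np.array([[c['fx'],0,c['cx']],[0,c['fy'],c['cy']],[0,0,1]],float)
    p=cv2.undistortPoints(np.stack([u.ravel(),v.ravel()],1).astype(float)[:,None],K,np.array(c['dist'],float))[:,0]
    d=np.array(c['depth']).ravel();E=np.array(c['extrinsics'])
    P=np.c_[p*d[:,None],d]@E[:3,:3].T+E[:3,3]
    P[d==0]=np.nan
    return P.reshape(400,640,3)
E
python3 - <<'E'
import numpy as np,cv2
from h import *
T=np.load('top0.npz');S=np.load('side0.npz')
pt=cloud(T);ps=cloud(S)
# big mould region in top
def blob(P,zmin,seed,r):
    m=((P[...,2]>zmin)).astype(np.uint8)
    n,l,st,ce=cv2.connectedComponentsWithStats(m)
    v,u=seed[1],seed[0]
    k=l[v,u]; return l==k,st[k]
m,st=blob(pt,0.008,(262,215),0);print(st)
Q=pt[m]
for lo,hi in((.006,.03),(.044,.056),(.056,.07),(.07,.09),(.09,.2)):
    s=Q[(Q[:,2]>lo)&(Q[:,2]<hi)];print(lo,len(s),np.round(s.mean(0),3) if len(s) else'')
print('rect z>8',cv2.minAreaRect((Q[:,:2]*1000).astype(np.float32)))
s=Q[(Q[:,2]>.044)&(Q[:,2]<.056)];print('rect top',cv2.minAreaRect((s[:,:2]*1000).astype(np.float32)),np.median(s[:,2]))
print('table z',np.nanmedian(pt[300:380,100:300,2]))
c=T['frame'][165:280,205:345];d=S['frame'][130:255,150:310]
a=cv2.resize(c,None,fx=4,fy=4,interpolation=2);b=cv2.resize(d,(560,440),interpolation=2)
cv2.imwrite('pics/cropt.png',a)
cv2.imwrite('pics/crops.png',b)
E
```

```text
[ 225  181   71   88 3330]
0.006 563 [0.547 0.12  0.013]
0.044 2051 [0.592 0.125 0.05 ]
0.056 133 [0.556 0.143 0.063]
0.07 66 [0.592 0.128 0.078]
0.09 445 [0.56  0.143 0.141]
rect z>8 ((582.3384399414062, 133.1348876953125), (99.70193481445312, 181.3929901123047), 64.15028381347656)
rect top ((587.1841430664062, 131.18431091308594), (84.14680480957031, 166.10247802734375), 64.52063751220703) 0.049660953796492935
table z -0.0004003860602642684
```

View pics/cropt.png

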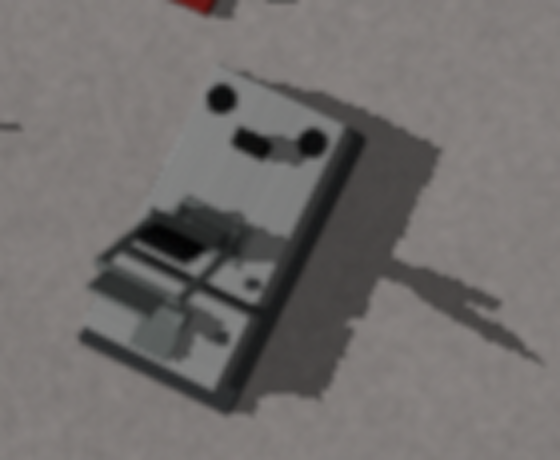

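View pics/crops.png

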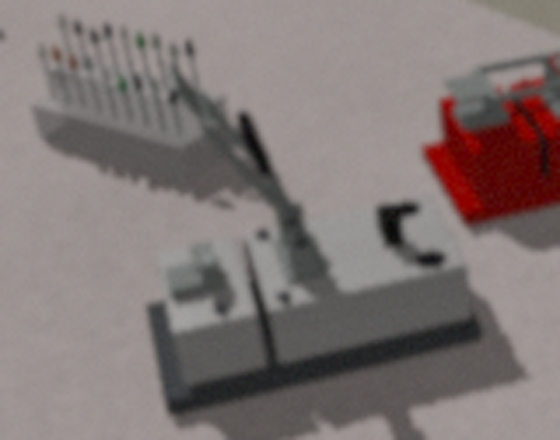

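The crops confirm the choice. The footprint measures 181 x 100 mm, which is the big mould. The keeper is at the near end, top crop (160,330), and the lever and loop lean toward it. The black rest is at the far end. Next I'll put the points into the mould frame and check the heights.

```bash
cat >> h.py <<'E'
from scipy.spatial.transform import Rotation as R
O=np.array([.5823,.1331,0]);A=np.radians(-25.85)
M=R.from_euler('z',A).as_matrix()
def toM(P): return (P-O)@M*1000
def rel(target_mm,o,yaw=True):
    "shift cm in tool axes and turn deg (to tool x along mould x, z down) from obs o to TCP target in mould mm"
    q=o['eef_rot'];Rt=R.from_quat(np.r_[q[1:],q[0]])
    W=M@(np.array(target_mm)/1000)+O
    G=R.from_matrix(M@np.diag([1,-1,-1.]))
    return np.round(Rt.inv().apply(W-o['eef_pos'])*100,2),np.round((Rt.inv()*G).as_rotvec(degrees=True),1),W
E
python3 - <<'E'
from h import *
from bench import status
for n in('top','side'):
    q=toM(cloud(np.load(n+'0.npz')));q=q.reshape(-1,3)
    q=q[(abs(q[:,0])<100)&(abs(q[:,1])<55)&(q[:,2]>4)&(q[:,2]<220)]
    print(n,'xy range z4-45',q[q[:,2]<45].min(0).round(),q[q[:,2]<45].max(0).round())
    k=q[(q[:,2]>60)&(q[:,2]<72)&(q[:,0]<-30)];print(' keeper',k.min(0).round(),k.max(0).round(),len(k))
    for lo in range(72,200,10):
        s=q[(q[:,2]>=lo)&(q[:,2]<lo+10)]
        if len(s):print(lo,len(s),np.percentile(s,[5,50,95],axis=0).round().tolist())
o=status.get_obs()
for t in((0,0,230),(0,0,160),(-30,0,160),(-60,0,155)):print(t,*rel(t,o))
E
```

```text
top xy range z4-45 [-91. -50.   4.] [91. 54. 45.]
 keeper [-58. -12.  61.] [-46.   8.  71.] 48
72 34 [[0.0, -18.0, 72.0], [4.0, -2.0, 77.0], [22.0, 19.0, 81.0]]
82 24 [[-5.0, -16.0, 84.0], [0.0, 0.0, 87.0], [2.0, 15.0, 91.0]]
92 45 [[-7.0, -24.0, 93.0], [-3.0, -2.0, 96.0], [-1.0, 24.0, 101.0]]
102 33 [[-11.0, -24.0, 102.0], [-5.0, -6.0, 108.0], [-4.0, 22.0, 111.0]]
112 23 [[-15.0, -23.0, 112.0], [-8.0, -4.0, 116.0], [-6.0, 23.0, 121.0]]
122 42 [[-22.0, -24.0, 123.0], [-15.0, -5.0, 126.0], [-8.0, 22.0, 131.0]]
132 51 [[-28.0, -23.0, 133.0], [-17.0, -4.0, 139.0], [-10.0, 22.0, 142.0]]
142 63 [[-32.0, -22.0, 142.0], [-16.0, 1.0, 144.0], [-13.0, 22.0, 150.0]]
152 77 [[-39.0, -22.0, 154.0], [-37.0, -1.0, 157.0], [-34.0, 23.0, 161.0]]
162 55 [[-44.0, -15.0, 163.0], [-42.0, 2.0, 167.0], [-39.0, 16.0, 172.0]]
172 50 [[-49.0, -14.0, 172.0], [-46.0, 1.0, 176.0], [-44.0, 16.0, 179.0]]
side xy range z4-45 [-90. -49.   4.] [91. 54. 45.]
 keeper [-58. -11.  61.] [-46.  17.  68.] 59
72 38 [[-8.0, -16.0, 73.0], [-0.0, -13.0, 76.0], [6.0, 20.0, 79.0]]
82 12 [[-6.0, -23.0, 83.0], [-1.0, -9.0, 88.0], [
[... 315 characters left out ...]
 67 [[-30.0, -22.0, 133.0], [-24.0, -10.0, 137.0], [-10.0, 25.0, 142.0]]
142 52 [[-33.0, -22.0, 142.0], [-18.0, -2.0, 144.0], [-12.0, 24.0, 150.0]]
152 48 [[-39.0, -21.0, 153.0], [-36.0, -11.0, 157.0], [-33.0, 22.0, 161.0]]
162 28 [[-44.0, -14.0, 163.0], [-41.0, -2.0, 167.0], [-39.0, 15.0, 172.0]]
172 26 [[-49.0, -14.0, 173.0], [-47.0, 1.0, 176.0], [-45.0, 17.0, 177.0]]
(0, 0, 230) [ 59.6  -53.63   0.15] [-0.1  0.  42.4] [0.5823 0.1331 0.23  ]
(0, 0, 160) [ 59.6  -53.62   7.15] [-0.1  0.  42.4] [0.5823 0.1331 0.16  ]
(-30, 0, 160) [ 57.38 -55.64   7.15] [-0.1  0.  42.4] [0.55530184 0.1461805  0.16      ]
(-60, 0, 155) [ 55.16 -57.66   7.66] [-0.1  0.  42.4] [0.52830368 0.159261   0.155     ]
```

```bash
python3 -m handwheel '[[[-1,20,-18,0,0,0,14],[-1,40,-36,0,0,0,28],[-1,59.6,-53.6,0,0,0,42.4],[-1,59.6,-53.6,0,0,0,42.4],[-1,59.6,-53.6,0,0,0,42.4],[-1,59.6,-53.6,0,0,0,42.4],[-1,59.6,-53.6,0,0,0,42.4],[-1,59.6,-53.6,0,0,0,42.4],[-1,59.6,-53.6,0,0,0,42.4],[-1,59.6,-53.6,0,0,0,42.4]]]'; python3 -c "
from h import *
from bench import status
o=status.get_obs();print(toM(o['eef_pos']),o['opening'])
for t in((0,0,230),(0,0,162)):print(*rel(t,o))"
```

```text
time_s: 1.35
eef_pos: [0.4872, -0.0224, 0.2313]
eef_rot: [0.0, 0.975, -0.224, 0.0]
wrist_force: [0.4, -0.7, 0.5]
opening: 0.003
grasp_force: 0.0
[ -17.76170008 -181.42195445  231.26042375] 0.0025566994560222
[  1.78 -18.14   0.12] [ 0. -0.  0.] [0.5823 0.1331 0.23  ]
[  1.78 -18.14   6.92] [ 0. -0.  0.] [0.5823 0.1331 0.162 ]
```

```bash
python3 -m handwheel '[[[-1,2.3,-6,0,0,0,0],[-1,2.3,-12,0,0,0,0],[-1,2.3,-18.1,0,0,0,0],[-1,2.3,-18.1,0,0,0,0],[-1,2.3,-18.1,3.5,0,0,0],[-1,2.3,-18.1,6.9,0,0,0],[-1,2.3,-18.1,6.9,0,0,0]]]'; python3 -c "
from h import *
from bench import status
o=status.get_obs();print(toM(o['eef_pos']))"
```

```text
time_s: 2.22
eef_pos: [0.5834, 0.1275, 0.159]
eef_rot: [0.001, 0.975, -0.224, -0.003]
wrist_force: [0.7, -1.1, -0.1]
opening: 0.004
grasp_force: 0.0
[  3.41182936  -4.58412428 159.0331201 ]
```

```bash
python3 -m handwheel '[[[-1,-1.2,-0.4,0,0,0,0],[-1,-2.4,-0.4,0,0,0,0],[-1,-3.6,-0.4,0,0,0,0],[-1,-4.6,-0.4,0.2,0,0,0],[-1,-5.4,-0.4,0.5,0,0,0],[-1,-6.2,-0.4,0.9,0,0,0],[-1,-6.8,-0.4,1.4,0,0,0],[-1,-6.8,-0.4,1.4,0,0,0]]]'; python3 -c "
from h import *
from bench import status,camera
o=status.get_obs();print(toM(o['eef_pos']))
c=camera('side');cv2.imwrite('pics/s1.png',cv2.resize(c['frame'][110:260,130:330],(800,600),interpolation=2))"
```

```text
time_s: 3.22
eef_pos: [0.5259, 0.1618, 0.1475]
eef_rot: [0.0, 0.975, -0.224, -0.001]
wrist_force: [-0.2, -0.1, -0.8]
opening: 0.0
grasp_force: 0.0
[-63.24429956   1.27930287 147.54038898]
```

View pics/s1.png

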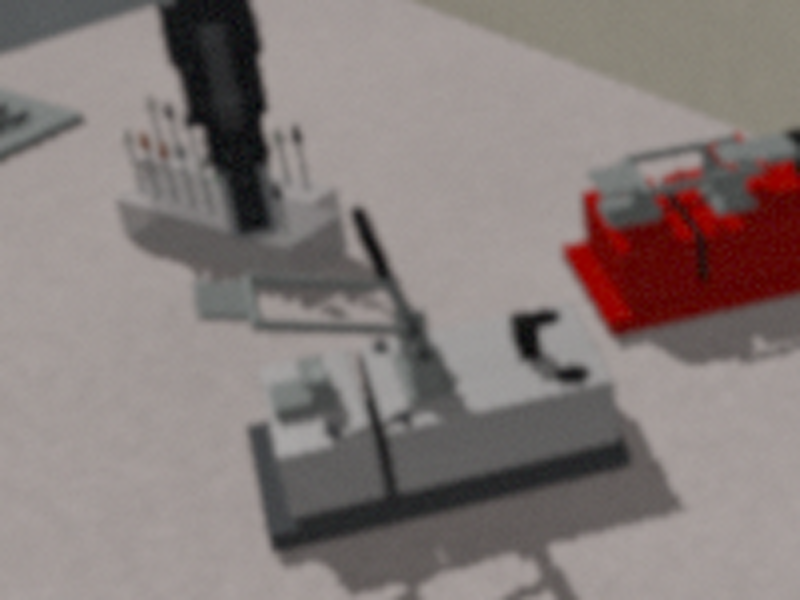

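The loop has swung through about 20° and is sinking by itself (tab at (225,298)). The lever is still up at (370,235). I'll let the loop settle and check it.

```bash
python3 -m handwheel '[[[-1,0,0,0,0,0,0],[-1,0,0,0,0,0,0],[-1,0,0,0,0,0,0],[-1,0,0,0,0,0,0],[-1,0,0,0,0,0,0],[-1,0,0,0,0,0,0],[-1,0,0,0,0,0,0],[-1,0,0,0,0,0,0]]]'
cat > look.py <<'E'
from h import *
from bench import status,camera
import sys
o=status.get_obs();print('tcp',toM(o['eef_pos']).round(1),o['time_s'])
c=camera('side')
cv2.imwrite('pics/%s.png'%sys.argv[1],cv2.resize(c['frame'][110:260,130:330],(800,600),interpolation=2))
for n,c in(('side',c),('top',camera('top'))):
    q=toM(cloud(c)).reshape(-1,3);q=q[(abs(q[:,1])<28)&(q[:,2]>52)&(q[:,2]<150)&(abs(q[:,0])<110)]
    for lo in range(-110,80,10):
        s=q[(q[:,0]>=lo)&(q[:,0]<lo+10)]
        if len(s):print(n,lo,len(s),np.percentile(s[:,2],[5,50,95]).round(),np.percentile(s[:,1],[5,95]).round())
E
python3 look.py s2
```

```text
time_s: 4.28
eef_pos: [0.5267, 0.1617, 0.1483]
eef_rot: [-0.0, 0.975, -0.224, 0.0]
wrist_force: [0.8, -0.1, -0.6]
opening: -0.002
grasp_force: 0.0
tcp [-62.5   1.5 148.3] 4.275
side -90 30 [52. 53. 55.] [-13.  17.]
side -80 54 [55. 57. 59.] [-13.  18.]
side -70 82 [ 55.  62. 149.] [-21.  25.]
side -60 86 [ 54.  67. 129.] [-24.  24.]
side -50 67 [53. 68. 74.] [-22.  26.]
side -40 37 [73. 76. 80.] [-22.  26.]
side -30 34 [77. 81. 84.] [-21.  26.]
side -20 121 [ 53. 126. 143.] [-21.  23.]
side -10 157 [ 52.  77. 124.] [-20.  21.]
side 0 73 [53. 67. 83.] [-17.  20.]
side 10 5 [52. 52. 53.] [-12.   5.]
side 40 24 [54. 63. 69.] [-7. 12.]
side 50 53 [54. 67. 70.] [-8. 10.]
top -70 17 [53. 56. 67.] [-23.  12.]
top -60 65 [58. 67. 71.] [-24.  11.]
top -50 69 [53. 67. 75.] [-24.  23.]
top -40 30 [52. 78. 81.] [-24.  24.]
top -30 25 [81. 83. 87.] [-24.  25.]
top -20 95 [ 75. 141. 145.] [-24.  12.]
top -10 120 [ 76.  99. 130.] [-23.  23.]
top 0 87 [52. 74. 87.] [-20.  18.]
top 10 21 [52. 53. 55.] [-25.  14.]
top 20 5 [52. 53. 53.] [-21.  25.]
top 30 3 [52. 52. 52.] [-24.  24.]
top 40 16 [52. 62. 71.] [-25.  23.]
top 50 44 [53. 69. 72.] [-23.   8.]
top 60 8 [52. 53. 53.] [-26.  26.]
top 70 8 [52. 53. 53.] [-15.  23.]
```

View pics/s2.png

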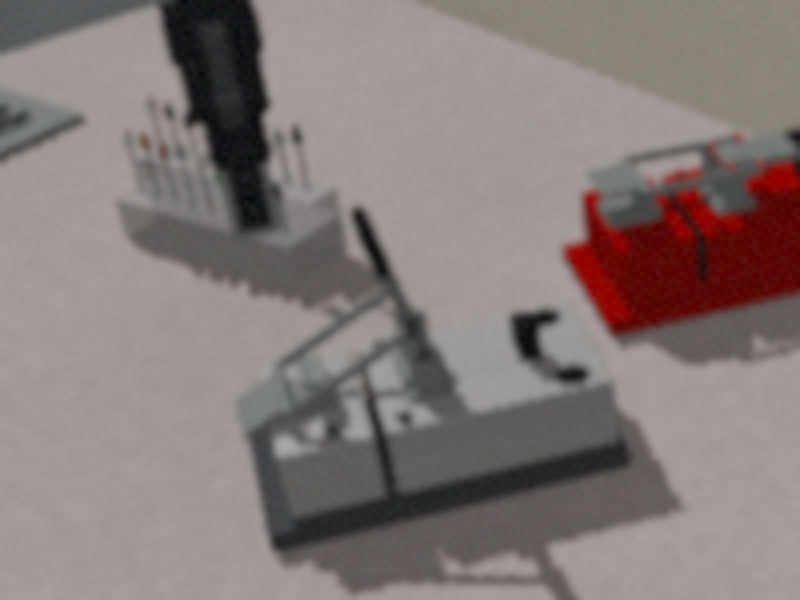

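The tab now lies over the near end at (265,405). The bar is down beyond the keeper at x ≈ -68, z ≈ 60, and the lever is still up. Next I push the lever along its arc to about 45°.

```bash
python3 -m handwheel '[[[-1,1,0.15,1.8,0,0,0],[-1,2.2,0.15,1.9,0,0,0],[-1,3.3,0.15,1.9,0,0,0],[-1,4.1,0.15,1.7,0,0,0],[-1,4.9,0.15,1.6,0,0,0],[-1,5.6,0.15,1.6,0,0,0],[-1,6.4,0.15,1.7,0,0,0],[-1,7.1,0.15,1.95,0,0,0],[-1,7.8,0.15,2.25,0,0,0],[-1,8.5,0.15,2.65,0,0,0]]]';python3 look.py s3 | grep -E 'tcp|side'
```

```text
time_s: 5.62
eef_pos: [0.6032, 0.1231, 0.1219]
eef_rot: [-0.0, 0.975, -0.224, 0.0]
wrist_force: [-2.0, 0.1, 3.0]
opening: -0.001
grasp_force: 1.7
tcp [2.310e+01 1.000e-01 1.219e+02] 5.625
side -80 28 [52. 55. 57.] [-17.  14.]
side -70 55 [54. 56. 58.] [-13.  18.]
side -60 72 [58. 62. 68.] [-21.  21.]
side -50 62 [57. 65. 68.] [-22.  24.]
side -40 34 [65. 69. 72.] [-22.  25.]
side -30 35 [68. 73. 77.] [-22.  26.]
side -20 40 [52. 77. 81.] [-22.  25.]
side -10 126 [53. 73. 84.] [-20.  24.]
side 0 129 [53. 83. 90.] [-20.  24.]
side 10 153 [ 89. 103. 146.] [-15.  14.]
side 20 122 [104. 122. 149.] [-13.  11.]
side 30 77 [116. 127. 145.] [-12.  11.]
side 40 45 [ 53.  69. 132.] [-10.  11.]
side 50 58 [54. 67. 70.] [-8. 10.]
```

View pics/s3.png

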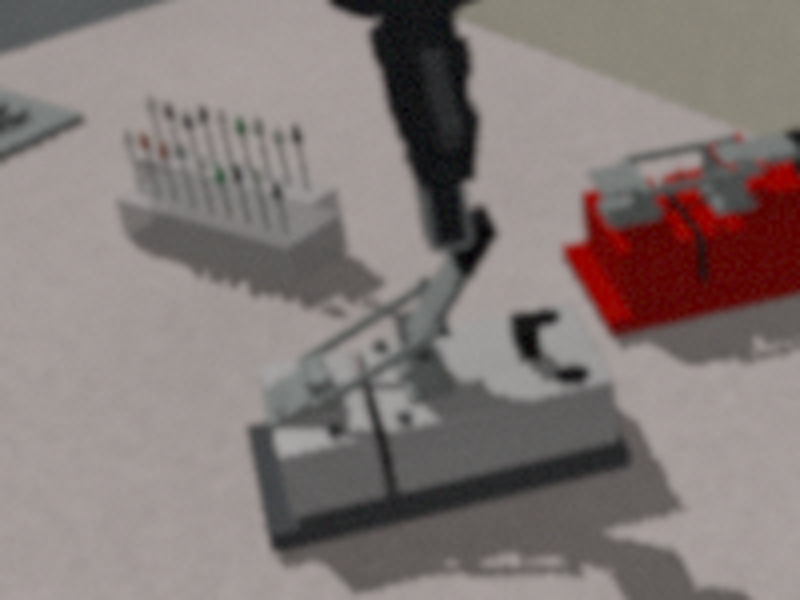

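The bar is hooked under the lip at x ≈ -57 and the lever is at about 40°, with the fingertip on its grip at (460,240). I'll push on past the toggle point.

```bash
python3 -m handwheel '[[[-1,0.5,0,0.5,0,0,0],[-1,1.0,0,1.0,0,0,0],[-1,1.5,0,1.6,0,0,0],[-1,1.8,0,2.1,0,0,0],[-1,2.05,0,2.6,0,0,0],[-1,2.25,0,3.3,0,0,0],[-1,2.4,0,4.0,0,0,0],[-1,2.5,0,4.5,0,0,0],[-1,2.5,0,4.6,0,0,0]]]'; python3 -m handwheel '[[[-1,0,0,-3,0,0,0],[-1,0,0,-7,0,0,0],[-1,0,0,-12,0,0,0],[-1,0,0,-12,0,0,0],[-1,0,0,-12,0,0,0],[-1,0,0,-12,0,0,0]]]';python3 look.py s4
```

```text
time_s: 6.85
eef_pos: [0.6239, 0.1127, 0.0776]
eef_rot: [0.0, 0.975, -0.223, -0.002]
wrist_force: [-13.0, -0.3, 24.6]
opening: 0.001
grasp_force: 12.2
time_s: 7.6
eef_pos: [0.6238, 0.1124, 0.1936]
eef_rot: [0.0, 0.975, -0.224, -0.002]
wrist_force: [0.7, 0.4, -0.6]
opening: 0.005
grasp_force: 0.0
tcp [ 46.4  -0.5 193.6] 7.6
side -80 34 [56. 58. 59.] [-13.  17.]
side -70 58 [55. 59. 60.] [-13.  17.]
side -60 66 [57. 61. 68.] [-19.  18.]
side -50 71 [56. 64. 68.] [-21.  24.]
side -40 34 [61. 64. 67.] [-22.  26.]
side -30 33 [63. 67. 69.] [-21.  25.]
side -20 34 [53. 68. 71.] [-22.  26.]
side -10 108 [53. 70. 77.] [-21.  22.]
side 0 103 [53. 75. 77.] [-21.  21.]
side 10 79 [71. 76. 77.] [-22.  24.]
side 20 51 [72. 76. 77.] [-12.  16.]
side 30 47 [73. 76. 77.] [-12.  15.]
side 40 60 [56. 76. 77.] [-12.  15.]
side 50 82 [55. 76. 78.] [-12.  13.]
side 60 49 [71. 76. 78.] [-11.  14.]
side 70 5 [73. 75. 76.] [-10.  13.]
top -40 4 [65. 66. 67.] [-24. -23.]
top -30 12 [67. 69. 70.] [-24. -20.]
top -20 14 [61. 69. 72.] [-24. -17.]
top -10 28 [54. 72. 77.] [-24.  -9.]
top 0 35 [54. 74. 79.] [-24.  -9.]
top 10 43 [57. 76. 79.] [-24.  -5.]
top 20 42 [53. 76. 78.] [-22.  -0.]
top 30 36 [74. 76. 79.] [-13.   3.]
top 40 10 [53. 76. 77.] [-20.   2.]
top 50 1 [53. 53. 53.] [-24. -24.]
top 60 1 [54. 54. 54.] [-24. -24.]
```

View pics/s4.png

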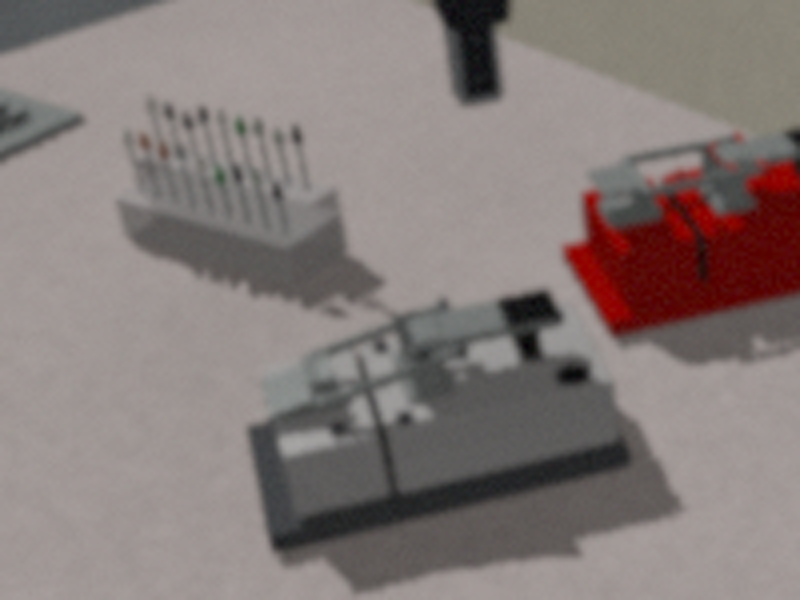

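The lever lies flat (grip at (530,305), top surface z ≈ 76). The tab at (285,385) and the bar are hooked under the keeper lip, and the robot is clear.

```bash
python3 -c "
from bench import ctrl
print(ctrl.hand_in())"
```

```text
the job is handed in; nothing more can be done
None
```

I closed the big mould's draw latch and handed the job in at about 8 s: the last camera check showed the lever flat on its stop, the crossbar hooked under the keeper lip and the robot clear. The small mould was not touched.

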